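# Turn a buckle face down in the turnover nest

### The arm

A 7-joint arm with a two-finger parallel gripper is mounted at the origin on the work surface. World frame = base frame: x ahead of the robot, y to its left, z up, the work surface at z = 0. Lengths are in m, angles in rad, forces in N, time in s.
With the tool pointing down it reaches from about 0.425 to 0.925 m from the base axis. Payload 6.8 kg.
Tool frame: the origin (TCP) lies on the centre line of the jaws, within the pads' length; the fingertips stand 25 mm ahead of it and the grasp point (between the pads) lies 6 mm ahead of it; z points along the fingers, y is the line along which they close (so a half turn about z gives the same grasp; the last joint's range is limited). The gripper opens to 85 mm and grips with 20 to 120 N. Pads are 22 mm wide; open, the fingers measure 114 mm over their backs; the gripper's body (76 mm by 85 mm) begins 54 mm behind the grasp point. The pads swing forward as they close: fully open they stand 13 mm farther back than shut.
Start: joints at [-1.242, 0.477, 0.022, 1.555, -0.011, 1.109, -0.083], TCP at [0.286, 0.612, 0.256] pointing down, gripper open.
Joint ranges: [-2.96, 2.96], [-0.34, 2.1], [-1.41, 1.46], [0.24, 2.44], [-1.37, 4.51], [0.17, 1.92], [-2.96, 2.96]. Speed limits (rad/s): [2.39, 2.39, 3.14, 3.14, 3.14, 3.14, 3.14].

### API

Orientations are given as a rotation vector (axis times angle).
In Python, from bench import status, imaging, workorder gives the robot as it stands.
- The arm moves only by the tool send_rows, never from a script. Its argument "steps" is a list of rows, each an object of numbers: "dx", "dy", "dz": the shift along the tool's x, y, z in cm; "yaw": the turn about the tool's z in degrees; "gripper": the opening, from 0 (shut) to 1 (fully open). A call has 1 to 5 rows; each row is the pose to reach, as a shift and turn from the pose commanded when the call began, along the tool's axes at that moment; what a row does not reach only later rows make up. A row lasts 1/8 s, in which the tool goes at most 62.5 mm and 10.7 degrees, less where a joint would pass 70% of its speed; a pose out of reach is approached as far as the arm can. A call with a gripper value outside its range is refused whole. The fingers move at their own pace and stop on an object; "force" is the grip in N (left out, the last holds). Time passes only in rows, so rows that repeat a pose let the fingers close. It gives the time, the measured TCP pose, the force, the opening and the grip force at its end, in the units of the state.
- status.get_obs(): the state, without advancing time (a new reading comes with each control period).
- imaging.grab_frame(name): name is "side" or "top" or "wrist"; returns a dict with "color" (400x640x3 uint8, red, green, blue), "depth" (400x640 float32, m along the optical axis (not along the pixel's ray), 0 where there is no reading), "K" (3x3 intrinsics, pixels), "k1" (the pictures are not rectified: a ray, as slopes to the right and down, at radius r is drawn at 1 + k1 r^2 times it, then the intrinsics apply), "R" (3x3) and "t" (3): a world point X has camera coordinates R X + t. Camera axes: x right, y down, z forward; pixel columns grow to the right and rows downward; lengths in m; the calibration is good to about 2 mm. A picture is of the moment at which its call begins.
- workorder.hand_in(): hands the job in; it is judged then, once.
The state is a dict: "clock": time; "joints": joint angles; "qvel": joint speeds; "tau": joint torques, N m; "tcp_pos": TCP position; "orientation": TCP orientation; "contact_force": force on the tool from outside, world axes, zero at the start; "moment": the same for the moment, N m; "grip_width": finger opening in m; "gripper_force": force on a finger pad.
Only numpy, scipy, OpenCV 4.12 (cv2) and the standard library are available. Lean on these libraries where they do the work, as an engineer would, in place of code of your own. Each camera call takes 0.05 s, during which the arm holds its last target. There are 200 camera calls.

### The job

Lay the brass buckle with the green stone face up in the red-lined leaf of the turnover nest and shut the blue-lined leaf over it. Keeping the two leaves shut together, swing them right over to the other side, then swing the red leaf back alone, so that both leaves lie fully flat and the buckle is left face down in the blue leaf, ready for work on its back. Do not drop the buckle, and leave everything else on the bench where it is.

Things in the scene. Friction and masses are not known exactly. Their poses are not given: they have to be found in the camera images.
- buckle: the brass belt buckle to turn: plate 72 (its x) x 48 (its y) x 10 mm (its z), 0.1 to 0.2 kg. Face: raised 6 mm border, green stone set lower than the border, so it lies flat either way up. Back: plain, dark panel. Origin: centre of the back; z points out of the face. Starts face up on the sorting tray's floor at any yaw. Grip it across its 48 mm width
- buckle_mid (a point): the middle of the brass buckle (5 mm above its origin along its z)
- steel_buckle: a steel buckle with a red stone, same shape and size, in the same tray; not part of the job. Origin: centre of its back
- tray: wooden sorting tray, fixed, 256 (x) x 136 (y) mm, 12 mm high with 5 mm thick rim and floor, lined grey. Origin: centre of its underside, so its floor is 5 mm up. It stands on one side of the nest, the soldering board on the other; which is which varies
- jig: base of the turnover nest, fixed: a dark steel plate 110 (x) x 235 (y) x 10 mm with two pillow blocks at its middle that carry a hinge pin along the jig's x. Two rests hold the leaves level when they lie flat. Origin: centre of its underside. The red leaf rests on the jig's +y side, the blue leaf's open place is the -y side
- jig_hinge (a point): point on the hinge axis, midway along it, 40 mm above the bench; its axes are the jig's. Both leaves turn about this line (along x). Each leaf: aluminium, 0.22 kg, 68 mm wide along the hinge, reaching from 12 to 106 mm from the axis, about 12 mm thick. The hinges are stiff: a leaf stays where it is left; 2 to 4 N at its handle moves it, about twice that for both leaves
- nest (a joint): angle of the red-lined leaf: 0 = flat on the jig's +y side, pocket up (its start); pi/2 = upright; pi = turned right over, lying pocket down on the -y side. Lifted while the blue leaf lies shut on it, it carries the blue leaf along
- nest_seat (a point): where the middle of a buckle seated in the red leaf's pocket lies: 62 mm from the hinge axis, 5 mm off the pocket floor (floor 5.75 mm below hinge level when flat). The buckle's 72 mm length lies square to the hinge, 3 mm to spare on each side, between four L-shaped corner locators 5.5 mm high; the long sides are open for 54 mm, for the fingers
- nest_grip (a point): middle of the red half-handle: round bar, 12 mm dia., 36 mm long, parallel to the hinge, 140 mm from the axis, at hinge level when flat, from jig x = -37 to -1 mm (this point: -19), on an 8 mm stalk at x = -42 mm; its axis 34 mm beyond the leaf's edge. A gripper pointing straight down, closing square to the bar, can follow the whole half turn while the bar turns between the pads
- cover (a joint): angle of the blue-lined leaf, same hinge line and scale: 0 = shut, face down on the flat red leaf; pi/2 = upright; pi = lying open and flat on the jig's -y side, pocket up. Starts anywhere from 1.2 (leaning over the red leaf, in the way of loading) to pi. Shut together, the leaves hold the buckle with 1.5 mm play in thickness
- cover_seat (a point): the same point of the blue leaf's pocket (62 mm from the axis, 5 mm off its pocket floor); the two seats lie within 2 mm when the leaves are shut together
- cover_grip (a point): middle of the blue half-handle: same bar as the red one but from x = +1 to +37 mm along the hinge (this point at +19 mm). When the leaves are shut together the two halves line up end to end as one handle, and gripped at the middle (22 mm pads) both are held
- solder_board: white soldering board, fixed, 160 x 140 x 12 mm with a terracotta brick on it up to 30 mm high. Origin: centre of its underside
- crucible: small white crucible bowl, 48 mm across, 30 mm high, loose on the soldering board. Origin: centre of its underside
- flux_jar: small jar with black cap, 48 mm across, 55 mm high, loose, beside the nest. Origin: centre of its underside
- graver_pot: copper pot of gravers standing on end, 52 mm across, 150 mm high in all, loose, beside the nest on the far side from the robot. Origin: centre of its underside
- ring_clamp: wooden ring clamp with a brass band, 118 x 24 x 20 mm, loose, lying beside the nest. Origin: centre of its underside
- file: file with wooden handle, 215 mm long (its x), 18 mm high, loose, lying on the robot's side of the nest. Origin: underside, near its middle
Not all that is in view belongs to the job. What is meant by the buckle is not purple, and is the smaller of those in its own colour.

How it is judged:
On the way, in this order (a step that is already met when the one before it is completed fails the run):
1. the brass buckle lies seated face up in the red leaf's pocket, released, the red leaf flat (distance between buckle_mid and nest_seat below 0.007 m and angle between buckle's own z axis and vertical below 0.12 rad and value of joint nest below 0.08 rad and contact force between the fingers and buckle below 0.05 N), for 0.2 s.
2. the blue leaf is shut on the red leaf over the buckle (value of joint cover below 0.07 rad and value of joint nest below 0.08 rad and distance between buckle_mid and nest_seat below 0.008 m), for 0.1 s.
3. both leaves, shut together, lie turned over on the other side with the buckle face down between them (value of joint each of nest, cover above 3.05 rad and distance between buckle_mid and cover_seat below 0.008 m and angle between buckle's own z axis and vertical above 3 rad), for 0.1 s.
At the end, for the whole second after the job is handed in: The red leaf lies flat on its own side again (within 0.1 rad), the blue leaf lies flat open on the other side (within 0.1 rad), and the brass buckle lies still, face down and level (within 0.14 rad), in the blue leaf's pocket (middle within 8 mm of the seat) (value of joint nest below 0.1 rad and value of joint cover above 3.04 rad and distance between buckle_mid and cover_seat below 0.008 m and angle between buckle's own z axis and vertical above 3 rad and linear speed of buckle below 0.02 m/s); the robot touches nothing.
It fails at once if the brass buckle is dropped (it moves at over 0.55 m/s without being held) (linear speed of buckle above 0.55 m/s and contact force between the fingers and buckle below 0.05 N).
It fails at once if the red leaf is swung up with the buckle in it while the blue leaf is not shut on it (value of joint nest above 0.8 rad and distance between buckle_mid and nest_seat below 0.02 m and distance between nest_grip and cover_grip above 0.085 m).
It fails at once if something else on the bench is moved by more than 20 mm (distance of any of steel_buckle, crucible, flux_jar, ring_clamp, graver_pot, file from where it was at the start of the episode above 0.02 m).
It also fails if it takes over 72 s, if anything falls off the work surface, if the arm or the gripper's body presses on something with over 40 N, if the wrist force passes 120 N, or if a joint passes its speed limit or range.

## Working session

There is one attempt and no reset: what is moved stays moved. The work goes in short steps, Python scripts to look and compute and a tool call to move; the robot and the scene stay as the last step left them, time stands still between calls to the robot, and variables do not carry over. Pictures are saved under pics/ and viewed, at most 10 in all, crops included, and the job is handed in when it is done.

Besides the shell and the picture viewer there is one more tool, called after "Request:" as a command line: name --argument value ..., lists and objects as JSON in quotes. send_rows: Moves the arm, as the interface text tells. Its arguments: {"type":"object","properties":{"steps":{"type":"array"},"force":{"type":"number"}},"required":["steps"]}

```bash
mkdir -p pics; cat > h.py <<'E'
import numpy as np, cv2
from bench import status, imaging, workorder
def grab(n,save=None):
    f=imaging.grab_frame(n)
    if save: cv2.imwrite('pics/'+save,f['color'][:,:,::-1])
    np.savez('last_'+n,**f)
    return f
def ray(f,u,v):
    K=f['K'];d=np.array([(u-K[0,2])/K[0,0],(v-K[1,2])/K[1,1]]);s=d.copy()
    for _ in range(20): s=d/(1+f['k1']*(s@s))
    return -f['R'].T@f['t'], f['R'].T@np.array([s[0],s[1],1.])
def plane(f,u,v,z):
    o,d=ray(f,u,v);return o+d*(z-o[2])/d[2]
def dep(f,u,v):
    o,d=ray(f,u,v);return o+d*f['depth'][int(v),int(u)]
def load(n): return dict(np.load('last_'+n+'.npz'))
E
python3 - <<'E'
from h import *
print(status.get_obs())
for n in('top','side'):
    f=grab(n,n+'0.png');print(n,f['K'],f['k1'],-f['R'].T@f['t'],f['R'])
E
```

```text
{'clock': 0.0, 'joints': array([-1.24206317,  0.47780628,  0.02235668,  1.55647475, -0.0115093 ,
        1.1093093 , -0.08307428]), 'qvel': array([ 1.37301590e-04,  1.44933013e-04, -1.89327576e-03, -3.99022070e-04,
       -9.63890755e-04,  1.90297199e-04,  6.92877569e-05]), 'tau': array([ 2.28921863e-04, -5.96467638e+01,  1.60826314e+00, -2.81201041e+01,
        1.25361403e-02,  9.51319991e-03,  5.42172268e-05]), 'tcp_pos': array([0.28535485, 0.61109682, 0.25531203]), 'orientation': array([-6.80632039e-01, -3.06670045e+00,  2.90569256e-03]), 'contact_force': array([ 0.80809221, -0.17269807,  0.04445488]), 'moment': array([-0.01345004,  0.01662117,  0.02982177]), 'gripper_force': 0.0, 'grip_width': 0.08543994339899867}
top [[506.1444617    0.         314.44416051]
 [  0.         506.1444617  194.07030739]
 [  0.           0.           1.        ]] 0.05270772926818869 [0.28923857 0.0230371  1.58470422] [[-0.0196192  -0.99975668  0.01008286]
 [-0.99196901  0.01820405 -0.12516427]
 [ 0.12495027 -0.01245751 -0.9920848 ]]
side [[428.00692799   0.         316.64985492]
 [  0.         428.00692799 195.4521757 ]
 [  0.           0.           1.        ]] -0.08213309168064167 [ 0.22065199 -0.80741047  0.85073438] [[ 0.93907694 -0.34336941 -0.0152301 ]
 [-0.23744411 -0.61607033 -0.75105103]
 [ 0.24850514  0.708911   -0.66006848]]
```

View pics/top0.png

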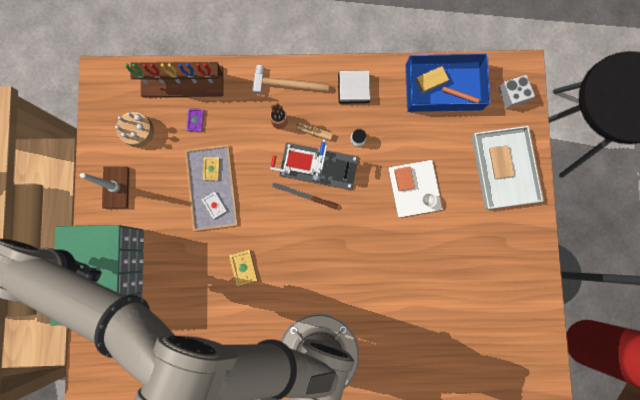

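View pics/side0.png

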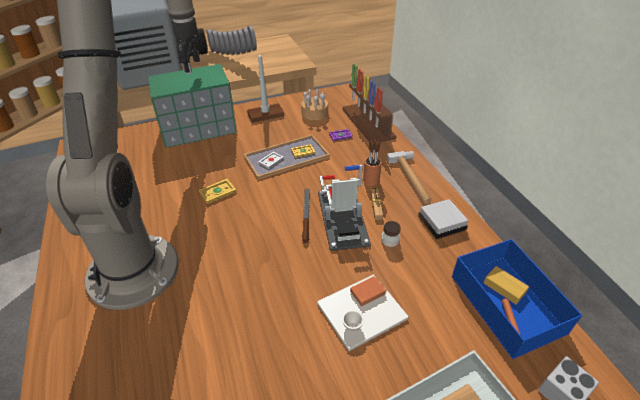

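Top view: tray at (213,188) with brass/green buckle at (211,168) and the steel one at (215,205). The red leaf is flat at (300,160), red handle (275,162), blue handle (322,146), and the cover is about upright. The larger brass decoy is at (243,266).

```bash
cat > m.py <<'E'
from h import *
f=load('top');c=f['color'];hsv=cv2.cvtColor(c,cv2.COLOR_RGB2HSV)
def blobs(lo,hi,roi,z,name,mn=6):
    m=cv2.inRange(hsv,lo,hi);k=np.zeros_like(m);x0,y0,x1,y1=roi;k[y0:y1,x0:x1]=1;m=m*k
    n,l,s,ce=cv2.connectedComponentsWithStats(m)
    for i in range(1,n):
        if s[i,4]<mn: continue
        p=cv2.findContours((l==i).astype(np.uint8),cv2.RETR_EXTERNAL,cv2.CHAIN_APPROX_NONE)[0][0]
        w=np.array([plane(f,u,v,z)[:2] for u,v in p[:,0]],np.float32)
        r=cv2.minAreaRect(w);d=dep(f,*ce[i])
        print(name,'px',ce[i].round(1),'n',s[i,4],'rect',np.round(r[0],4),np.round(r[1],4),round(r[2],1),'dep',d.round(4))
blobs((20,90,120),(35,255,255),(185,145,245,235),.015,'brass')
blobs((45,80,40),(90,255,255),(185,145,245,235),.013,'green')
blobs((0,150,90),(8,255,255),(262,135,330,190),.034,'red')
blobs((105,120,60),(125,255,255),(262,125,360,190),.14,'blue',3)
blobs((0,0,20),(179,90,85),(262,130,365,195),.010,'dark',60)
cv2.imwrite('pics/z.png',cv2.resize(c[125:215,180:370,::-1],None,fx=4,fy=4,interpolation=cv2.INTER_CUBIC))
E
python3 m.py
```

```text
brass px [210.6 168.2] n 255 rect [0.5737 0.3272] [0.0461 0.0667] 89.0 dep [0.5749 0.3274 0.0123]
green px [210.4 168.3] n 18 rect [0.5755 0.3292] [0.0128 0.0125] 0.3 dep [0.5746 0.3281 0.0123]
red px [298.9 160.2] n 355 rect [0.5918 0.0497] [0.0721 0.0484] 77.8 dep [0.591  0.0497 0.0373]
red px [273.2 160.3] n 47 rect [0.5924 0.1299] [0.0121 0.0359] 75.6 dep [0.5909 0.129  0.0429]
blue px [321.6 148.4] n 44 rect [ 0.6054 -0.0189] [0.0099 0.036 ] 75.0 dep [ 0.5953 -0.0173  0.1834]
dark px [358.6 135.9] n 133 rect [ 0.6712 -0.1405] [0.035  0.0391] 88.4 dep [ 0.6621 -0.1368  0.0489]
dark px [337.4 170. ] n 796 rect [ 0.562  -0.0703] [0.1137 0.1041] 74.8 dep [ 0.5624 -0.0704  0.0124]
```

View pics/z.png

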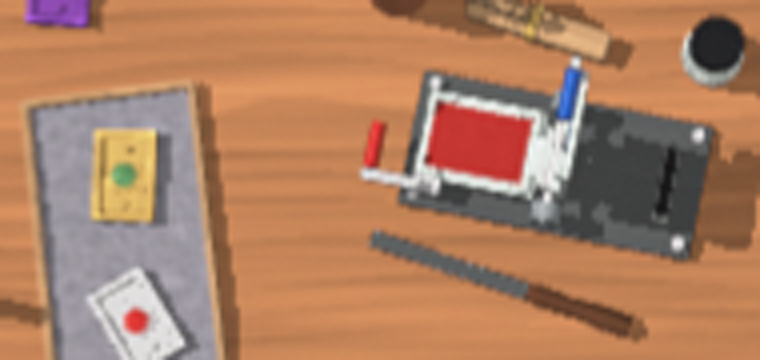

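The zoom shows the cover about upright, the buckle's long side along world x, the pot at top centre near the red handle's far side, and the jig yawed about -14°. Next I'll measure the pot and work out the tool axes.

```bash
cat >> h.py <<'E'
from scipy.spatial.transform import Rotation as Ro
PSI=np.radians(-14.);H=np.array([.5757,-.011,.04])
def J(): c,s=np.cos(PSI),np.sin(PSI);return np.array([[c,-s,0],[s,c,0],[0,0,1]])
def jig(p): return J().T@(np.asarray(p)-H)
def unjig(q): return H+J()@np.asarray(q)
def tool():
    o=status.get_obs();R=Ro.from_rotvec(o['orientation']).as_matrix();return o,R
def go(p,axis=None):
    """print yaw (deg) so tool y lines up with axis (2-vector, mod 180) and shift in cm for the GRASP point to reach p"""
    o,R=tool();g=o['tcp_pos']+R[:,2]*.006
    print('t',round(o['clock'],2),'tcp',o['tcp_pos'].round(4),'tilt',R[:,2].round(3),'w',round(o['grip_width'],4),'F',o['contact_force'].round(1),'g',round(o['gripper_force'],1))
    print('shift cm',(R.T@(np.asarray(p)-g)*100).round(2),'grasp in jig mm',(jig(g)*1000).round(1))
    a=R.T@np.array([axis[0],axis[1],0]) if axis is not None else J()[:,1]@R
    y=np.degrees(np.arctan2(-a[0],a[1]));print('yaw',round((y+90)%180-90,2),'q',o['joints'].round(2))
E
python3 - <<'E'
from h import *
f=load('top')
D=f['depth'];P=[]
for v in range(95,135):
    for u in range(262,300):
        p=dep(f,u,v)
        if p[2]>.03: P.append(p)
P=np.array(P);print('pot',P.min(0),P.max(0))
for lo,hi in((.03,.06),(.06,.1),(.1,.2)):
    q=P[(P[:,2]>lo)&(P[:,2]<hi)]
    if len(q):print(lo,len(q),q.mean(0),q.min(0),q.max(0), jig(q.mean(0)))
print(jig([.591,.0497,.034]),jig([.591,.129,.044]),jig([.5953,-.0173,.1834]))
go([.5746,.3276,.01],[0,1])
o,R=tool();print(R.round(3))
f=grab('wrist','w0.png');Rw=R.T@(f['R'].T);c=R.T@(-f['R'].T@f['t']-o['tcp_pos']);print('cam in tool',c,Rw.round(2),f['K'][0,0])
E
```

```text
pot [0.28923857 0.0230371  0.03005126] [0.75215358 0.13568451 1.58470422]
0.03 41 [0.70727049 0.10827306 0.04664037] [0.70148567 0.08715049 0.03005126] [0.72002615 0.13551102 0.05906455] [0.09880752 0.14755993 0.00664037]
0.06 171 [0.720687   0.10988117 0.07465023] [0.70177378 0.08633838 0.06133969] [0.75215358 0.13568451 0.09660437] [0.11143646 0.15236601 0.03465023]
0.1 90 [0.72527185 0.11052717 0.14004366] [0.71187813 0.09474285 0.10177922] [0.74286055 0.12423946 0.15524802] [0.11572885 0.154102   0.10004366]
[ 0.00016087  0.06259836 -0.006     ] [-0.01902354  0.13954281  0.004     ] [ 0.0205419  -0.00137119  0.1434    ]
t 0.1 tcp [0.2854 0.6112 0.2554] tilt [-0.001 -0.001 -1.   ] w 0.0849 F [ 1.  -0.8  0.4] g 0.0
shift cm [-38.2  -13.42  23.97] grasp in jig mm [-432.2  533.5  209.4]
yaw -25.03 q [-1.24  0.48  0.02  1.56 -0.01  1.11 -0.08]
[[-0.906  0.423 -0.001]
 [ 0.423  0.906 -0.001]
 [-0.    -0.002 -1.   ]]
cam in tool [ 0.07687536  0.00027582 -0.11708449] [[ 0.   -0.95 -0.3 ]
 [ 1.    0.   -0.  ]
 [ 0.   -0.3   0.95]] 300.68907326999073
```

Request:
send_rows --steps '[{"dx":-6,"dy":-2,"yaw":-5,"gripper":1},{"dx":-12,"dy":-4,"yaw":-10,"gripper":1},{"dx":-18,"dy":-6,"yaw":-15,"gripper":1},{"dx":-24,"dy":-8,"yaw":-20,"gripper":1},{"dx":-28,"dy":-10,"yaw":-25,"gripper":1}]'

```text
validation failed for argument at $.st...
```

```bash
python3 -c "
from h import *
go([.5746,.3276,.01],[0,1])"
```

```text
t 0.15 tcp [0.2854 0.6113 0.2556] tilt [-0.    -0.001 -1.   ] w 0.0853 F [-0.   0.1 -0.2] g 0.0
shift cm [-38.2  -13.43  23.98] grasp in jig mm [-432.2  533.5  209.6]
yaw -25.03 q [-1.24  0.48  0.02  1.56 -0.01  1.11 -0.08]
```

Request:
send_rows --steps '[{"dx":-6,"dy":-2,"dz":0,"yaw":-5,"gripper":1},{"dx":-12,"dy":-4,"dz":0,"yaw":-10,"gripper":1},{"dx":-18,"dy":-6,"dz":0,"yaw":-15,"gripper":1},{"dx":-24,"dy":-8,"dz":0,"yaw":-20,"gripper":1},{"dx":-28,"dy":-10,"dz":0,"yaw":-25,"gripper":1}]'

```text
clock: 0.78
tcp_pos: [0.4992, 0.3998, 0.256]
orientation: [0.0, 3.141, -0.001]
contact_force: [-0.4, 0.6, 0.3]
grip_width: 0.0852
gripper_force: 0.0
```

```bash
python3 -c "
from h import *
go([.5746,.3276,.01],[0,1])"
```

```text
t 0.78 tcp [0.4992 0.3998 0.256 ] tilt [ 0.    -0.001 -1.   ] w 0.0852 F [-0.4  0.6  0.3] g 0.0
shift cm [-7.53 -7.2  24.01] grasp in jig mm [-173.6  380.1  210. ]
yaw -0.01 q [-0.78  0.42  0.01  1.65 -0.    1.08  0.8 ]
```

```bash
python3 -c "
from h import *
f=grab('wrist','w1.png')
go(unjig([.019,-.0015,.21]))
global hsv
" 
```

```text
t 0.82 tcp [0.5043 0.3928 0.2561] tilt [ 0.003 -0.005 -1.   ] w 0.0851 F [ 3.7 -5.8  0.3] g 0.0
shift cm [ -9.15 -40.94   0.25] grasp in jig mm [-167.   374.5  210.1]
yaw 13.72 q [-0.77  0.42  0.01  1.65  0.    1.08  0.81]
```

View pics/w1.png

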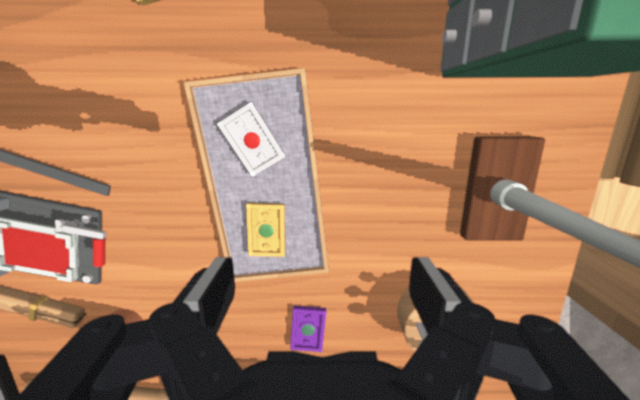

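The wrist view shows the brass buckle at (266,230) and the steel one at (250,140). Next is the blue handle, to open the cover before loading.

Request:
send_rows --steps '[{"dx":-1,"dy":-6,"dz":0,"yaw":4,"gripper":1},{"dx":-3,"dy":-12,"dz":0,"yaw":8,"gripper":1},{"dx":-5,"dy":-18,"dz":0,"yaw":12,"gripper":1},{"dx":-7,"dy":-24,"dz":0,"yaw":13.7,"gripper":1},{"dx":-9,"dy":-30,"dz":0,"yaw":13.7,"gripper":1}]'

```text
clock: 1.45
tcp_pos: [0.586, 0.1038, 0.2563]
orientation: [-0.376, -3.119, -0.0]
contact_force: [0.6, 0.4, -0.1]
grip_width: 0.0854
gripper_force: 0.0
```

```bash
python3 - <<'E'
from h import *
f=grab('wrist','w2.png');f=load('wrist')
c=f['color'];hsv=cv2.cvtColor(c,cv2.COLOR_RGB2HSV)
go(unjig([.019,-.0015,.145]))
def bl(lo,hi,mn):
    m=cv2.inRange(hsv,lo,hi);n,l,s,ce=cv2.connectedComponentsWithStats(m)
    for i in range(1,n):
        if s[i,4]<mn: continue
        ys,xs=np.where(l==i);P=np.array([dep(f,x,y) for x,y in zip(xs,ys) if f['depth'][y,x]>0])
        Q=(J().T@(P-H).T).T*1000;print(s[i,:4],s[i,4],'med',np.median(Q,0).round(1),'2%',np.percentile(Q,2,0).round(1),'98%',np.percentile(Q,98,0).round(1), 'rect',cv2.minAreaRect(P[:,:2].astype(np.float32)))
print('red');bl((0,150,80),(8,255,255),150)
print('blue');bl((105,120,60),(125,255,255),60)
E
```

```text
t 1.5 tcp [0.5885 0.0924 0.2565] tilt [ 0.002 -0.006 -1.   ] w 0.0856 F [ 2.  -8.5  0.3] g 0.0
shift cm [ -3.21 -10.43   6.62] grasp in jig mm [-12.5 103.4 210.5]
yaw -0.4 q [-0.39  0.35  0.16  1.76 -0.06  1.04  1.11]
red
[483   0  18  19] 260 med [-193.6  288.8  -26.4] 2% [-201.4  281.3  -28.3] 98% [-185.5  296.9  -24.7] rect ((0.45758992433547974, 0.3163595199584961), (0.016577105969190598, 0.017266804352402687), 67.56196594238281)
[339 161  11  33] 348 med [-21.3 139.    4.3] 2% [-39.  133.4 -41.5] 98% [  3.9 149.2   6.5] rect ((0.5950228571891785, 0.12979301810264587), (0.015240360982716084, 0.049286894500255585), 77.70372772216797)
[243 171  66  44] 2602 med [-1.4 61.3 -6. ] 2% [-24.2  25.9  -7.5] 98% [23.4 97.  -4.5] rect ((0.5901959538459778, 0.04859066382050514), (0.0746237263083458, 0.05056100711226463), 78.43925476074219)
blue
[174 181  38  68] 1679 med [ 1.2 -6.9 65.8] 2% [-22.4  -7.9  28.6] 98% [24.9 -5.7 97.5] rect ((0.5752201676368713, -0.01806163601577282), (0.002868723589926958, 0.05082181841135025), 77.31375122070312)
[148 249  25  51] 894 med [ 1.890e+01 -1.000e-01  1.441e+02] 2% [  2.   -7.2 136.6] 98% [ 38.4   4.1 146.2] rect ((0.6261206269264221, -0.06923560053110123), (0.03193449229001999, 0.15373831987380981), 31.266157150268555)
[  0 346  64  47] 1554 med [ 253.  -294.7   -4.6] 2% [ -29.3 -356.2  -36.7] 98% [268.7  41.1 266.9] rect ((0.6596854329109192, -0.20928595960140228), (0.05461636185646057, 0.5341809988021851), 28.025318145751953)
[611 359  29  41] 462 med [163.5 425.5  85. ] 2% [159.2 417.   71.7] 98% [167.8 439.7 109.3] rect ((0.83835768699646, 0.3652830421924591), (0.027874110266566277, 0.007704947143793106), 87.30987548828125)
```

View pics/w2.png

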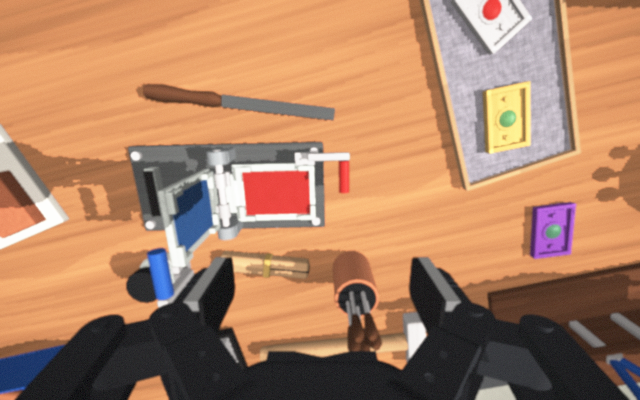

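Wrist view: blue handle at (160,275), blue lining (193,213), red lining (275,192), red handle (345,175), all agreeing with the jig model to within about 1.5 mm. Next, move over the blue handle and settle.

Request:
send_rows --steps '[{"dx":-3,"dy":-5,"dz":0,"yaw":0,"gripper":1},{"dx":-3,"dy":-9.5,"dz":0,"yaw":0,"gripper":1},{"dx":-3,"dy":-9.5,"dz":0,"yaw":0,"gripper":1},{"dx":-3,"dy":-9.5,"dz":0,"yaw":0,"gripper":1}]'

```text
clock: 2.0
tcp_pos: [0.5924, 0.0071, 0.2562]
orientation: [-0.375, -3.119, -0.001]
contact_force: [-0.1, 0.5, 0.1]
grip_width: 0.0853
gripper_force: 0.0
```

```bash
sed -i 's/radians(-14.)/radians(-13.5)/' h.py; python3 -c "
from h import *
go(unjig([.019,-.0005,.140]))"
```

```text
t 2.0 tcp [0.5924 0.0071 0.2562] tilt [-0.     0.001 -1.   ] w 0.0853 F [-0.1  0.5  0.1] g 0.0
shift cm [-0.71 -2.2   7.01] grasp in jig mm [ 12.   21.5 210.2]
yaw -0.2 q [-0.26  0.34  0.19  1.77 -0.07  1.04  1.28]
```

Request:
send_rows --steps '[{"dx":-0.7,"dy":-2.2,"dz":2,"yaw":0,"gripper":0.6},{"dx":-0.7,"dy":-2.2,"dz":5,"yaw":0,"gripper":0.6},{"dx":-0.7,"dy":-2.2,"dz":7,"yaw":0,"gripper":0.5},{"dx":-0.7,"dy":-2.2,"dz":7,"yaw":0,"gripper":0.4},{"dx":-0.7,"dy":-2.2,"dz":7,"yaw":0,"gripper":0.4}]'

```text
clock: 2.62
tcp_pos: [0.5947, -0.0158, 0.1871]
orientation: [0.373, 3.118, 0.001]
contact_force: [0.6, -0.1, -0.0]
grip_width: 0.0341
gripper_force: 0.0
```

Request:
send_rows --steps '[{"dx":0,"dy":0,"dz":0,"yaw":0,"gripper":0.1},{"dx":0,"dy":0,"dz":0,"yaw":0,"gripper":0},{"dx":0,"dy":0,"dz":0,"yaw":0,"gripper":0},{"dx":0,"dy":0,"dz":0,"yaw":0,"gripper":0}]' --force 25

```text
clock: 3.12
tcp_pos: [0.5947, -0.0169, 0.1874]
orientation: [0.375, 3.117, 0.001]
contact_force: [-1.7, 1.1, 7.0]
grip_width: 0.0112
gripper_force: 24.6
```

```bash
python3 -c "
from h import *
go(unjig([.019,0,.140]))
for a in np.radians([100,110,120,130,140,150,160,170,180]): print((14*np.cos(a)).round(2),(14*(np.sin(a))-14).round(2))"
```

```text
t 3.12 tcp [ 0.5947 -0.0169  0.1874] tilt [ 0.002  0.    -1.   ] w 0.0112 F [-1.7  1.1  7. ] g 24.6
shift cm [0.09 0.13 0.14] grasp in jig mm [ 19.9  -1.3 141.4]
yaw -0.21 q [-0.22  0.42  0.18  1.83 -0.1   0.9   1.34]
-2.43 -0.21
-4.79 -0.84
-7.0 -1.88
-9.0 -3.28
-10.72 -5.0
-12.12 -7.0
-13.16 -9.21
-13.79 -11.57
-14.0 -14.0
```

Request:
send_rows --steps '[{"dx":0,"dy":-2.4,"dz":0.2,"yaw":0,"gripper":0},{"dx":0,"dy":-4.7,"dz":0.9,"yaw":0,"gripper":0},{"dx":0,"dy":-6.9,"dz":1.9,"yaw":0,"gripper":0},{"dx":0,"dy":-8.9,"dz":3.3,"yaw":0,"gripper":0},{"dx":0,"dy":-10.6,"dz":5.1,"yaw":0,"gripper":0}]'

```text
clock: 3.75
tcp_pos: [0.5711, -0.1209, 0.1361]
orientation: [0.374, 3.114, 0.0]
contact_force: [6.4, 1.7, 0.3]
grip_width: 0.0107
gripper_force: 25.2
```

Request:
send_rows --steps '[{"dx":0,"dy":-1.4,"dz":2,"yaw":0,"gripper":0},{"dx":0,"dy":-2.4,"dz":4.2,"yaw":0,"gripper":0},{"dx":0,"dy":-3.1,"dz":6.6,"yaw":0,"gripper":0},{"dx":0,"dy":-3.3,"dz":9.1,"yaw":0,"gripper":0},{"dx":0,"dy":-3.3,"dz":9.1,"yaw":0,"gripper":0}]'

```text
clock: 4.38
tcp_pos: [0.5631, -0.1524, 0.0434]
orientation: [0.374, 3.116, -0.0]
contact_force: [7.6, 0.0, -4.0]
grip_width: 0.0109
gripper_force: 26.8
```

```bash
python3 -c "
from h import *
go(unjig([.019,-.14,.0]))"
```

```text
t 4.38 tcp [ 0.5631 -0.1524  0.0434] tilt [ 0.004 -0.001 -1.   ] w 0.0109 F [ 7.6  0.  -4. ] g 26.8
shift cm [ 0.18  0.04 -0.26] grasp in jig mm [  20.8 -140.4   -2.6]
yaw -0.2 q [ 0.04  0.61  0.16  1.94 -0.16  0.6   1.63]
```

Request:
send_rows --steps '[{"dx":0,"dy":0,"dz":0,"yaw":0,"gripper":0.33},{"dx":0,"dy":0,"dz":0,"yaw":0,"gripper":0.33},{"dx":0,"dy":0,"dz":-5,"yaw":0,"gripper":0.33},{"dx":0,"dy":0,"dz":-11,"yaw":0,"gripper":0.5},{"dx":0,"dy":5,"dz":-15,"yaw":0,"gripper":1}]'

```text
clock: 5.0
tcp_pos: [0.5718, -0.1092, 0.196]
orientation: [0.389, 3.116, -0.004]
contact_force: [1.2, 0.7, -0.1]
grip_width: 0.0596
gripper_force: 0.0
```

Request:
send_rows --steps '[{"dx":0,"dy":6,"dz":0,"yaw":0,"gripper":1},{"dx":0,"dy":12,"dz":0,"yaw":-3,"gripper":1},{"dx":1.5,"dy":18,"dz":0,"yaw":-7,"gripper":1},{"dx":3,"dy":24,"dz":0,"yaw":-11,"gripper":1},{"dx":5,"dy":30,"dz":0,"yaw":-14,"gripper":1}]'

```text
clock: 5.62
tcp_pos: [0.5947, 0.1992, 0.193]
orientation: [0.009, -3.141, 0.001]
contact_force: [0.3, -0.0, -0.1]
grip_width: 0.0857
gripper_force: 0.0
```

Request:
send_rows --steps '[{"dx":1,"dy":5,"dz":0,"yaw":0,"gripper":1},{"dx":1.5,"dy":9.5,"dz":0,"yaw":0,"gripper":1},{"dx":1.5,"dy":9.5,"dz":0,"yaw":0,"gripper":1},{"dx":1.5,"dy":9.5,"dz":0,"yaw":0,"gripper":1}]'

```text
clock: 6.12
tcp_pos: [0.5796, 0.2915, 0.1928]
orientation: [0.007, -3.141, 0.003]
contact_force: [0.3, -0.4, -0.1]
grip_width: 0.0855
gripper_force: 0.0
```

```bash
cat > b.py <<'E'
from h import *
import sys
f=grab('wrist','wb%s.png'%sys.argv[1]);c=f['color'];hsv=cv2.cvtColor(c,cv2.COLOR_RGB2HSV)
m=cv2.inRange(hsv,(20,90,110),(35,255,255))
for p in cv2.findContours(m,cv2.RETR_EXTERNAL,cv2.CHAIN_APPROX_NONE)[0]:
    if cv2.contourArea(p)<300: continue
    w=np.array([plane(f,u,v,float(sys.argv[2]))[:2] for u,v in p[:,0]],np.float32)
    (cx,cy),(a,b),an=r=cv2.minAreaRect(w);an=an if a<b else an+90  # short-axis direction
    print(r,'px',p[:,0].mean(0).round(),'short dir',an)
    q=dep(f,*p[:,0].mean(0));print('depth mid',q)
    go([cx,cy,.010],[np.cos(np.radians(an)),np.sin(np.radians(an))])
E
python3 b.py 1 .013
```

```text
((0.5728387832641602, 0.32767704129219055), (0.046951428055763245, 0.07151693105697632), 88.0826187133789) px [357. 180.] short dir 88.0826187133789
depth mid [0.57057651 0.32731401 0.01521863]
t 6.17 tcp [0.5801 0.2907 0.193 ] tilt [-0.001 -0.002 -1.   ] w 0.0855 F [ 0.3 -0.6  0. ] g 0.0
shift cm [ 0.7   3.73 17.69] grasp in jig mm [-66.2 294.4 147. ]
yaw 2.07 q [-0.61  0.5   0.07  1.68 -0.04  0.96  1.04]
```

```bash
python3 - <<'E'
from h import *
f=load('wrist');o,R=tool()
P=np.array([dep(f,u,v) for v in range(200,400,2) for u in range(60,580,2) if 0<f['depth'][v,u]<.2])
Q=(P-o['tcp_pos'])@R*1000
print(len(Q));
for s in(-1,1):
    q=Q[(Q[:,1]*s>38)&(Q[:,1]*s<60)]
    print(s,len(q),np.percentile(q,[90,98,99.5],axis=0).round(1), 'ymin',np.abs(q[q[:,2]>0][:,1]).min() if (q[:,2]>0).any() else None)
E
```

```text
9594
-1 1888 [[ 12.8 -41.3  -3.1]
 [ 14.3 -39.2   7.1]
 [ 17.1 -38.3  10.9]] ymin 40.84587987515619
1 1600 [[13.4 57.2 -1.8]
 [17.7 59.5  7.5]
 [18.2 59.8 10.3]] ymin 43.39214076888813
```

Request:
send_rows --steps '[{"dx":0.7,"dy":3.7,"dz":4,"yaw":2,"gripper":0.78},{"dx":0.7,"dy":3.7,"dz":9,"yaw":2,"gripper":0.78},{"dx":0.7,"dy":3.7,"dz":13,"yaw":2,"gripper":0.78},{"dx":0.7,"dy":3.7,"dz":13,"yaw":2,"gripper":0.78}]'

```text
clock: 6.68
tcp_pos: [0.5711, 0.3263, 0.0603]
orientation: [-0.051, -3.136, 0.008]
contact_force: [0.1, -0.7, 0.4]
grip_width: 0.0667
gripper_force: 0.0
```

```bash
python3 b.py 2 .014
```

```text
((0.5722669959068298, 0.32770052552223206), (0.04691015183925629, 0.0714438334107399), 88.39604949951172) px [323. 236.] short dir 88.39604949951172
depth mid [0.56557922 0.32771247 0.01394445]
t 6.72 tcp [0.5728 0.3275 0.0628] tilt [-0.002 -0.002 -1.   ] w 0.0665 F [ 0.4 -0.3 -0.1] g 0.0
shift cm [0.04 0.03 4.68] grasp in jig mm [-81.9 328.5  16.8]
yaw -0.26 q [-0.65  0.67  0.06  1.73 -0.05  0.75  0.96]
```

Request:
send_rows --steps '[{"dx":0,"dy":0,"dz":2,"yaw":0,"gripper":0.75},{"dx":0,"dy":0,"dz":3.5,"yaw":0,"gripper":0.72},{"dx":0,"dy":0,"dz":3.5,"yaw":0,"gripper":0.65},{"dx":0,"dy":0,"dz":3.5,"yaw":0,"gripper":0.4},{"dx":0,"dy":0,"dz":3.5,"yaw":0,"gripper":0.4}]' --force 40

```text
clock: 7.35
tcp_pos: [0.5729, 0.33, 0.0288]
orientation: [0.047, 3.141, 0.001]
contact_force: [-0.4, 0.6, -1.7]
grip_width: 0.0466
gripper_force: 42.3
```

Request:
send_rows --steps '[{"dx":0,"dy":0,"dz":0,"yaw":0,"gripper":0.4},{"dx":0,"dy":0,"dz":0,"yaw":0,"gripper":0.4},{"dx":0,"dy":0,"dz":-1,"yaw":0,"gripper":0.4},{"dx":0,"dy":0,"dz":-3,"yaw":0,"gripper":0.4}]'

```text
clock: 7.85
tcp_pos: [0.5722, 0.3294, 0.0587]
orientation: [-0.047, -3.14, 0.001]
contact_force: [-0.0, 0.4, -1.1]
grip_width: 0.0467
gripper_force: 42.3
```

```bash
python3 b.py 3 .04; python3 -c "
from h import *
go(unjig([0,.062,.0]))"
```

```text
((0.5877313017845154, 0.3296028673648834), (0.04831184446811676, 0.049248915165662766), 88.29635620117188) px [330. 301.] short dir 88.29635620117188
depth mid [0.5917207  0.33371413 0.04023985]
t 7.9 tcp [0.5743 0.3306 0.0624] tilt [ 0.003  0.002 -1.   ] w 0.0469 F [0.1 1.2 0.9] g 42.4
shift cm [-1.33 -0.07  4.65] grasp in jig mm [-81.1 331.8  16.4]
yaw -0.04 q [-0.65  0.67  0.05  1.73 -0.05  0.74  0.96]
((0.5477346777915955, 0.3308316469192505), (0.049947015941143036, 0.022038236260414124), 82.54976654052734) px [333. 218.] short dir 172.54976654052734
depth mid [0.54526277 0.33593145 0.04165642]
t 7.9 tcp [0.5743 0.3306 0.0624] tilt [ 0.003  0.002 -1.   ] w 0.0469 F [0.1 1.2 0.9] g 42.4
shift cm [ 2.67 -0.06  4.63] grasp in jig mm [-81.1 331.8  16.4]
yaw -84.29 q [-0.65  0.67  0.05  1.73 -0.05  0.74  0.96]
t 7.9 tcp [0.5743 0.3306 0.0624] tilt [ 0.003  0.002 -1.   ] w 0.0469 F [0.1 1.2 0.9] g 42.4
shift cm [ -2.44 -28.07   1.58] grasp in jig mm [-81.1 331.8  16.4]
yaw 11.76 q [-0.65  0.67  0.05  1.73 -0.05  0.74  0.96]
```

Request:
send_rows --steps '[{"dx":0,"dy":-2,"dz":-5,"yaw":-9,"gripper":0.4},{"dx":0,"dy":-7,"dz":-8,"yaw":-18,"gripper":0.4},{"dx":-1,"dy":-13,"dz":-8,"yaw":-27,"gripper":0.4},{"dx":-2,"dy":-19,"dz":-8,"yaw":-36,"gripper":0.4},{"dx":-2,"dy":-24,"dz":-8,"yaw":-45,"gripper":0.4}]'

```text
clock: 8.52
tcp_pos: [0.5866, 0.0861, 0.1398]
orientation: [-1.162, 2.916, -0.003]
contact_force: [-0.0, 0.5, -2.3]
grip_width: 0.0468
gripper_force: 42.3
```

Request:
send_rows --steps '[{"dx":0,"dy":0,"dz":0,"yaw":-10,"gripper":0.4},{"dx":0,"dy":0,"dz":0,"yaw":-20,"gripper":0.4},{"dx":0,"dy":0,"dz":0,"yaw":-30,"gripper":0.4},{"dx":0,"dy":0,"dz":0,"yaw":-33.2,"gripper":0.4},{"dx":0,"dy":0,"dz":0,"yaw":-33.2,"gripper":0.4}]'

```text
clock: 9.15
tcp_pos: [0.5859, 0.089, 0.1393]
orientation: [-1.942, 2.468, -0.001]
contact_force: [-0.2, -0.4, -1.3]
grip_width: 0.0465
gripper_force: 42.3
```

```bash
cat > p.py <<'E'
from h import *
f=grab('wrist','w5.png');c=f['color'];hsv=cv2.cvtColor(c,cv2.COLOR_RGB2HSV)
for nm,lo,hi in(('red',(0,150,80),(8,255,255)),('blue',(105,120,60),(125,255,255)),('brass',(20,90,110),(35,255,255))):
    m=cv2.inRange(hsv,lo,hi);n,l,s,ce=cv2.connectedComponentsWithStats(m)
    for i in range(1,n):
        if s[i,4]<150: continue
        ys,xs=np.where(l==i);P=np.array([dep(f,x,y) for x,y in zip(xs,ys) if f['depth'][y,x]>0])
        if np.linalg.norm(jig(np.median(P,0))[:2])>.16: continue
        Q=(J().T@(P-H).T).T*1000;print(nm,s[i,:5],'med',np.median(Q,0).round(1),'2%',np.percentile(Q,2,0).round(1),'98%',np.percentile(Q,98,0).round(1))
        if nm!='brass':
            P=np.array([plane(f,x,y,.034 if s[i,4]>800 else .044) for x,y in zip(xs,ys)]);r=cv2.minAreaRect(P[:,:2].astype(np.float32));print('  rect',r,'jig',jig([*r[0],.04])[:2]*1000)
go(unjig([0,.062,.012]),J()[:2,0])
E
python3 p.py
```

```text
red [ 265  109   74   94 6319] med [-0.2 54.7 -5.9] 2% [-24.6  25.2  -7.2] 98% [24.7 88.3 -4.4]
  rect ((0.5893081426620483, 0.045198794454336166), (0.06800444424152374, 0.05170334875583649), 78.04553985595703) jig [ 0.11280058 57.82277511]
blue [ 256    0   82   32 2470] med [  2.5 -33.9  -5.7] 2% [-22.6 -42.   -7.1] 98% [ 26.7 -25.3  -4.2]
  rect ((0.5697698593139648, -0.04403390735387802), (0.01740921474993229, 0.051764167845249176), 76.54972076416016) jig [  1.94532209 -33.50554171]
brass [ 271  204  102  131 9922] med [-14.2  94.7  82.4] 2% [-36.6  66.8  80.3] 98% [  8.4 135.1  86.1]
t 9.2 tcp [0.5858 0.089  0.1392] tilt [ 0.001  0.    -1.   ] w 0.0466 F [ 0.7 -0.  -1.1] g 42.3
shift cm [ 3.76 -1.35  8.12] grasp in jig mm [-13.5  99.6  93.2]
yaw -0.13 q [-0.06  0.49 -0.26  1.85  0.16  0.82  2.51]
```

View pics/w5.png

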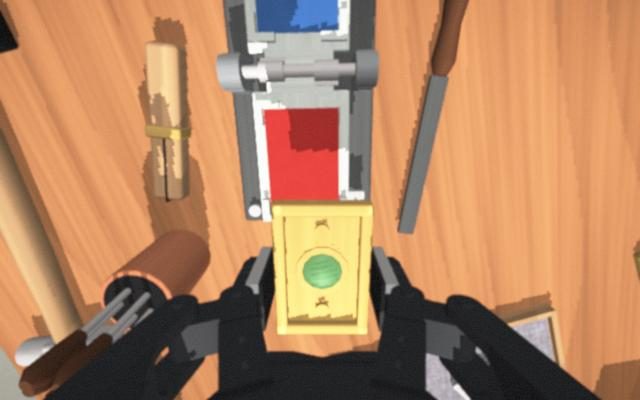

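Wrist view: the buckle is held squarely at (322,270), green face up, with the red pocket ahead at (302,155). Lower it over the seat.

Request:
send_rows --steps '[{"dx":2,"dy":-0.7,"dz":1,"yaw":0,"gripper":0.4},{"dx":3.9,"dy":-1.4,"dz":3,"yaw":0,"gripper":0.4},{"dx":3.9,"dy":-1.4,"dz":5.5,"yaw":0,"gripper":0.4},{"dx":3.9,"dy":-1.4,"dz":6.5,"yaw":0,"gripper":0.4},{"dx":3.9,"dy":-1.4,"dz":6.5,"yaw":0,"gripper":0.4}]'

```text
clock: 9.82
tcp_pos: [0.5895, 0.0475, 0.0726]
orientation: [1.943, -2.467, -0.001]
contact_force: [-0.1, 0.3, -1.1]
grip_width: 0.0467
gripper_force: 42.3
```

```bash
python3 p.py
```

```text
red [ 270  187   97   15 1138] med [-0.1 27.  -5.8] 2% [-23.8  23.9  -7.2] 98% [25.7 30.2 10.4]
  rect ((0.5829886794090271, 0.01547155436128378), (0.007421080954372883, 0.05152328684926033), 77.76628875732422) jig [ 0.90763098 27.44165162]
blue [  256     0   117    92 10153] med [  2.3 -44.5  -5.6] 2% [-22.7 -61.4  -7. ] 98% [ 27.1 -25.4  -4.1]
  rect ((0.5676699280738831, -0.05379258468747139), (0.038107145577669144, 0.05202164873480797), 77.69258880615234) jig [  2.1815301  -43.48480523]
brass [144 137  10  62 194] med [ 97.6  14.7 -20.6] 2% [ 95.    0.1 -22. ] 98% [100.5  33.6 -19.2]
brass [  271   202   103   133 10040] med [-0.6 55.5 15.7] 2% [-23.4  27.3  13.6] 98% [21.5 95.8 19.5]
brass [147 204  15  18 150] med [ 97.8  42.5 -18.5] 2% [ 94.5  38.3 -21.9] 98% [101.5  47.5 -17.2]
t 9.88 tcp [0.5901 0.048  0.0735] tilt [-0. -0. -1.] w 0.0467 F [ 0.3  0.2 -0.6] g 42.3
shift cm [-0.13  0.02  1.55] grasp in jig mm [ 0.2 60.7 27.5]
yaw -0.03 q [-0.01  0.58 -0.23  1.88  0.2   0.7   2.55]
```

Request:
send_rows --steps '[{"dx":0,"dy":-0.1,"dz":0.8,"yaw":0.5,"gripper":0.4},{"dx":0,"dy":-0.1,"dz":1.5,"yaw":0.5,"gripper":0.4},{"dx":0,"dy":-0.1,"dz":1.5,"yaw":0.5,"gripper":0.4}]'

```text
clock: 10.25
tcp_pos: [0.5908, 0.0479, 0.058]
orientation: [1.934, -2.476, -0.0]
contact_force: [-0.0, -0.4, -1.2]
grip_width: 0.047
gripper_force: 42.3
```

```bash
python3 p.py|grep -v ' rect'
```

```text
red [268 192 106  27 659] med [-0.6 25.7 -5.9] 2% [-24.7  23.7  -7.2] 98% [26.3 31.3 -3.8]
blue [  250     0   129    89 10810] med [  2.4 -41.7  -5.6] 2% [-22.7 -56.5  -7. ] 98% [ 27.1 -25.2  -4.2]
brass [125 106  13  69 250] med [ 96.   -1.  -20.5] 2% [ 93.8 -16.1 -21.9] 98% [ 98.2  15.9 -19. ]
brass [  272   203   101   131 10049] med [ 0.5 55.9  1.2] 2% [-22.2  28.   -1. ] 98% [22.8 95.9  4.9]
brass [133 213  16  16 177] med [ 97.8  42.3 -18.4] 2% [ 94.5  38.4 -20.7] 98% [101.9  47.  -17.2]
t 10.3 tcp [0.5907 0.0479 0.0582] tilt [-0. -0. -1.] w 0.0472 F [-0.2 -0.8 -1.1] g 42.3
shift cm [-0.12  0.09  0.02] grasp in jig mm [ 0.9 60.8 12.2]
yaw -0.52 q [-0.02  0.6  -0.22  1.88  0.2   0.68  2.54]
```

Request:
send_rows --steps '[{"dx":0,"dy":0,"dz":0,"yaw":0,"gripper":0.62},{"dx":0,"dy":0,"dz":0,"yaw":0,"gripper":0.7},{"dx":0,"dy":0,"dz":-2,"yaw":0,"gripper":0.7},{"dx":0,"dy":0,"dz":-8,"yaw":0,"gripper":0.7},{"dx":0,"dy":0,"dz":-12,"yaw":0,"gripper":0.7}]'

```text
clock: 10.92
tcp_pos: [0.5919, 0.0481, 0.1823]
orientation: [-1.932, 2.473, -0.003]
contact_force: [-0.2, 1.0, 0.9]
grip_width: 0.0597
gripper_force: 0.0
```

```bash
python3 p.py|grep -v ' rect'; python3 -c "
from h import *
go(unjig([.019,-.14,.1]))"
```

```text
red [294 155  58  21 180] med [ 0.2 25.5 -6. ] 2% [-24.4  24.2  -7.3] 98% [26.  38.9 -4.6]
red [327 267  37  14 453] med [-20.3 136.2   4.2] 2% [-37.6 132.6 -40. ] 98% [ -3.  170.    6.2]
blue [ 284    0   69   97 6176] med [  2.6 -61.5  -5.5] 2% [-21.9 -92.   -7. ] 98% [ 27.  -26.7  -3.9]
brass [ 297  159   54   78 3425] med [-0.3 56.9  0.8] 2% [-22.3  27.9  -1.5] 98% [22.4 95.8  4.7]
t 10.97 tcp [0.5944 0.0486 0.1875] tilt [ 0.011  0.002 -1.   ] w 0.06 F [1.1 0.9 4. ] g 0.0
shift cm [ 0.09  0.57 12.95] grasp in jig mm [  4.4  62.3 141.5]
yaw -0.53 q [ 0.02  0.43 -0.26  1.81  0.14  0.91  2.59]
t 10.97 tcp [0.5944 0.0486 0.1875] tilt [ 0.011  0.002 -1.   ] w 0.06 F [1.1 0.9 4. ] g 0.0
shift cm [20.24 -1.61  4.08] grasp in jig mm [  4.4  62.3 141.5]
yaw 89.46 q [ 0.02  0.43 -0.26  1.81  0.14  0.91  2.59]
```

View pics/w5.png

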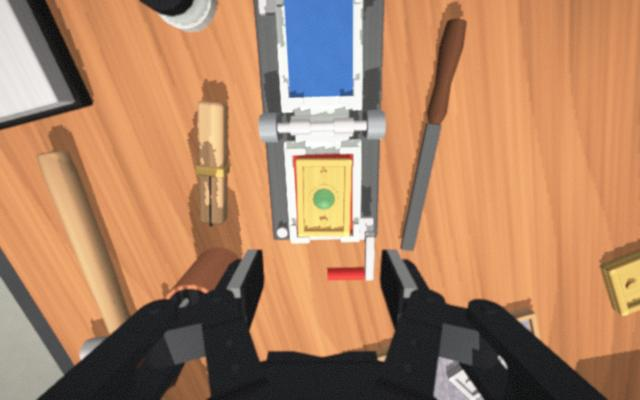

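The buckle at (323,198) sits in the red pocket, face up. Next, the blue handle.

Request:
send_rows --steps '[{"dx":4,"dy":-0.3,"dz":0,"yaw":10,"gripper":0.5},{"dx":8,"dy":-0.6,"dz":0,"yaw":20,"gripper":0.4},{"dx":12,"dy":-1,"dz":0,"yaw":30,"gripper":0.33},{"dx":16,"dy":-1.3,"dz":0,"yaw":40,"gripper":0.33},{"dx":20,"dy":-1.6,"dz":0,"yaw":50,"gripper":0.33}]'

```text
clock: 11.6
tcp_pos: [0.5579, -0.1512, 0.1798]
orientation: [-0.697, 3.062, -0.0]
contact_force: [-0.2, -1.0, -0.2]
grip_width: 0.0282
gripper_force: 0.0
```

Request:
send_rows --steps '[{"dx":0,"dy":0,"dz":0,"yaw":10,"gripper":0.33},{"dx":0,"dy":0,"dz":0,"yaw":20,"gripper":0.33},{"dx":0,"dy":0,"dz":0,"yaw":30,"gripper":0.33},{"dx":0,"dy":0,"dz":0,"yaw":40,"gripper":0.33},{"dx":0,"dy":0,"dz":0,"yaw":40,"gripper":0.33}]'

```text
clock: 12.22
tcp_pos: [0.5583, -0.1498, 0.1794]
orientation: [0.381, 3.117, 0.0]
contact_force: [0.3, -0.1, 0.1]
grip_width: 0.0282
gripper_force: 0.0
```

```bash
sed -i 's/radians(-13.5)/radians(-13.2)/' h.py; python3 p.py|grep -A1 blue; python3 -c "
from h import *
go(unjig([.019,-.14,.0]))"
```

```text
blue [ 365  153   88   59 4664] med [  0.9 -62.3  -5.7] 2% [-22.5 -98.5  -7. ] 98% [ 26.3 -26.6  -4.2]
  rect ((0.5636139512062073, -0.07215799391269684), (0.07511446624994278, 0.05151371285319328), 77.83920288085938) jig [  2.198759   -62.30199237]
blue [314 188  13  40 467] med [  20.5 -139.6    5.3] 2% [   4.  -144.8    2. ] 98% [  38.6 -134.9    7.2]
  rect ((0.564827024936676, -0.1524643748998642), (0.010418470948934555, 0.036362841725349426), 76.40788269042969) jig [  21.71781396 -140.20958423]
t 12.28 tcp [ 0.5582 -0.1498  0.1792] tilt [ 0.001  0.    -1.   ] w 0.0283 F [ 0.8  0.2 -0.1] g 0.0
shift cm [-0.42 -0.08 13.32] grasp in jig mm [  14.7 -139.2  133.2]
yaw -0.6 q [ 0.05  0.4   0.13  1.87 -0.07  0.87  1.55]
```

Request:
send_rows --steps '[{"dx":-0.3,"dy":-0.1,"dz":5,"yaw":0,"gripper":0.33},{"dx":-0.3,"dy":-0.1,"dz":10,"yaw":0,"gripper":0.33},{"dx":-0.3,"dy":-0.1,"dz":13.3,"yaw":0,"gripper":0.33},{"dx":-0.3,"dy":-0.1,"dz":13.3,"yaw":0,"gripper":0.33},{"dx":-0.3,"dy":-0.1,"dz":13.3,"yaw":0,"gripper":0.05}]' --force 25

```text
clock: 12.9
tcp_pos: [0.5616, -0.152, 0.0468]
orientation: [0.381, 3.116, 0.0]
contact_force: [-1.3, 1.4, -1.5]
grip_width: 0.011
gripper_force: 19.6
```

Request:
send_rows --steps '[{"dx":0,"dy":0,"dz":0,"yaw":0,"gripper":0},{"dx":0,"dy":0,"dz":0,"yaw":0,"gripper":0},{"dx":0,"dy":0,"dz":0,"yaw":0,"gripper":0}]'

```text
clock: 13.28
tcp_pos: [0.5615, -0.152, 0.0463]
orientation: [0.383, 3.116, -0.0]
contact_force: [0.6, -1.9, 1.0]
grip_width: 0.0108
gripper_force: 24.8
```

```bash
python3 -c "
from h import *
go(unjig([.019,-.14,.0]))"
```

```text
t 13.28 tcp [ 0.5615 -0.152   0.0463] tilt [ 0.002 -0.    -1.   ] w 0.0108 F [ 0.6 -1.9  1. ] g 24.8
shift cm [-0.06  0.05  0.03] grasp in jig mm [  18.3 -140.5    0.3]
yaw -0.81 q [ 0.08  0.6   0.1   1.93 -0.1   0.61  1.57]
```

Request:
send_rows --steps '[{"dx":0,"dy":0.2,"dz":-2.4,"yaw":0,"gripper":0},{"dx":0,"dy":0.8,"dz":-4.8,"yaw":0,"gripper":0},{"dx":0,"dy":1.9,"dz":-7,"yaw":0,"gripper":0},{"dx":0,"dy":3.3,"dz":-9,"yaw":0,"gripper":0},{"dx":0.05,"dy":5,"dz":-10.7,"yaw":0,"gripper":0}]'

```text
clock: 13.9
tcp_pos: [0.5714, -0.1073, 0.1537]
orientation: [-0.389, -3.117, 0.008]
contact_force: [-3.4, -9.0, 2.2]
grip_width: 0.0109
gripper_force: 24.6
```

Request:
send_rows --steps '[{"dx":0,"dy":2,"dz":-1.4,"yaw":0,"gripper":0},{"dx":0.05,"dy":4.2,"dz":-2.4,"yaw":0,"gripper":0},{"dx":0.1,"dy":6.6,"dz":-3.1,"yaw":0,"gripper":0},{"dx":0.1,"dy":9,"dz":-3.3,"yaw":0,"gripper":0},{"dx":0.15,"dy":11.4,"dz":-3.1,"yaw":0,"gripper":0}]'

```text
clock: 14.52
tcp_pos: [0.5972, 0.0078, 0.1846]
orientation: [-0.384, -3.116, 0.001]
contact_force: [-3.1, -1.6, 2.1]
grip_width: 0.0107
gripper_force: 26.2
```

Request:
send_rows --steps '[{"dx":0,"dy":2.4,"dz":0.6,"yaw":0,"gripper":0},{"dx":0.05,"dy":4.6,"dz":1.7,"yaw":0,"gripper":0},{"dx":0.1,"dy":6.6,"dz":3.1,"yaw":0,"gripper":0},{"dx":0.1,"dy":8.3,"dz":4.8,"yaw":0,"gripper":0},{"dx":0.1,"dy":9.7,"dz":6.8,"yaw":0,"gripper":0}]'

```text
clock: 15.15
tcp_pos: [0.6191, 0.1032, 0.1145]
orientation: [-0.381, -3.115, 0.001]
contact_force: [-5.7, -2.6, 2.2]
grip_width: 0.0109
gripper_force: 26.5
```

```bash
python3 -c "
from h import *
go(unjig([.019,.14,.0]))"
```

```text
t 15.15 tcp [0.6191 0.1032 0.1145] tilt [-0.004 -0.    -1.   ] w 0.0109 F [-5.7 -2.6  2.2] g 26.5
shift cm [-0.28  1.9   6.85] grasp in jig mm [ 16.2 121.1  68.5]
yaw -0.75 q [-0.33  0.56  0.08  1.79 -0.06  0.8   1.12]
```

Request:
send_rows --steps '[{"dx":0,"dy":1,"dz":2.2,"yaw":0,"gripper":0},{"dx":0,"dy":1.7,"dz":4.6,"yaw":0,"gripper":0},{"dx":0,"dy":1.9,"dz":6.8,"yaw":0,"gripper":0},{"dx":0,"dy":1.9,"dz":7,"yaw":0,"gripper":0},{"dx":0,"dy":1.9,"dz":7,"yaw":0,"gripper":0}]'

```text
clock: 15.78
tcp_pos: [0.6236, 0.1211, 0.0444]
orientation: [-0.382, -3.114, 0.001]
contact_force: [-5.0, 0.9, -1.1]
grip_width: 0.0111
gripper_force: 26.7
```

```bash
python3 -c "
from h import *
go(unjig([.019,.14,.0]))"
```

```text
t 15.78 tcp [0.6236 0.1211 0.0444] tilt [-0.004  0.    -1.   ] w 0.0111 F [-5.   0.9 -1.1] g 26.7
shift cm [-0.25  0.05 -0.17] grasp in jig mm [ 16.4 139.5  -1.6]
yaw -0.79 q [-0.34  0.67  0.07  1.8  -0.07  0.68  1.1 ]
```

Request:
send_rows --steps '[{"dx":0,"dy":0,"dz":0,"yaw":0,"gripper":0.3},{"dx":0,"dy":0,"dz":-0.2,"yaw":0,"gripper":0.33},{"dx":0.8,"dy":0,"dz":-0.2,"yaw":-0.4,"gripper":0.33},{"dx":1.6,"dy":0,"dz":-0.2,"yaw":-0.4,"gripper":0.33},{"dx":1.6,"dy":0,"dz":-0.2,"yaw":-0.4,"gripper":0.33}]'

```text
clock: 16.4
tcp_pos: [0.6091, 0.125, 0.0473]
orientation: [-0.371, -3.119, -0.0]
contact_force: [-0.2, -0.1, 0.4]
grip_width: 0.028
gripper_force: 0.0
```

```bash
python3 - <<'E'
from h import *
go(unjig([.001,.14,.0]))
f=grab('side');
# top of cover back: depth in jig frame
g=grab('wrist','w6.png')
for n,f in(('side',f),('wrist',g)):
    c=f['color'];hsv=cv2.cvtColor(c,cv2.COLOR_RGB2HSV)
    P=[];C=[]
    for v in range(0,400):
        for u in range(0,640):
            if f['depth'][v,u]>0:
                q=jig(dep(f,u,v))
                if abs(q[0])<.05 and .02<q[1]<.16 and -.02<q[2]<.04: P.append(q);C.append(hsv[v,u])
    P=np.array(P)*1000;C=np.array(C)
    s=(np.abs(P[:,0])<30)&(P[:,1]<105)
    print(n,'leaf back z',[(lo,np.median(P[s&(P[:,1]>lo)&(P[:,1]<lo+15),2]).round(1)) for lo in(25,45,65,88) if (s&(P[:,1]>lo)&(P[:,1]<lo+15)).any()])
    for nm,a,b in(('red',0,8),('blue',105,125)):
        m=(C[:,0]>=a)&(C[:,0]<=b)&(C[:,1]>120)&(P[:,1]>128)
        if m.sum()>5: print(nm,m.sum(),np.median(P[m],0).round(1))
E
```

```text
t 16.4 tcp [0.6091 0.125  0.0473] tilt [-0.001  0.    -1.   ] w 0.028 F [-0.2 -0.1  0.4] g 0.0
shift cm [0.04 0.   0.13] grasp in jig mm [  1.5 140.    1.3]
yaw -0.38 q [-0.35  0.65  0.07  1.83 -0.07  0.67  1.09]
side leaf back z [(25, np.float64(12.3)), (45, np.float64(12.3)), (65, np.float64(11.9)), (88, np.float64(12.9))]
red 34 [-24.9 135.2   4.7]
blue 15 [ 27.  136.6   4.6]
wrist leaf back z [(25, np.float64(11.3)), (45, np.float64(11.2)), (65, np.float64(11.2)), (88, np.float64(11.5))]
red 2024 [-21.7 139.4   4.4]
blue 1426 [ 16.6 140.    4.6]
```

Request:
send_rows --steps '[{"dx":0,"dy":0,"dz":0.1,"yaw":0,"gripper":0.1},{"dx":0,"dy":0,"dz":0.1,"yaw":0,"gripper":0},{"dx":0,"dy":0,"dz":0.1,"yaw":0,"gripper":0},{"dx":0,"dy":0,"dz":0.1,"yaw":0,"gripper":0}]' --force 50

```text
clock: 17.0
tcp_pos: [0.6103, 0.124, 0.0466]
orientation: [0.373, 3.119, -0.001]
contact_force: [-1.6, -1.9, 5.3]
grip_width: 0.0099
gripper_force: 48.7
```

Request:
send_rows --steps '[{"dx":0,"dy":-0.1,"dz":-1.2,"yaw":0,"gripper":0},{"dx":0,"dy":-0.2,"dz":-2.4,"yaw":0,"gripper":0},{"dx":0,"dy":-0.5,"dz":-3.6,"yaw":0,"gripper":0},{"dx":0,"dy":-0.8,"dz":-4.8,"yaw":0,"gripper":0},{"dx":0,"dy":-0.8,"dz":-4.8,"yaw":0,"gripper":0}]'

```text
clock: 17.62
tcp_pos: [0.6084, 0.1159, 0.0956]
orientation: [0.374, 3.118, -0.0]
contact_force: [1.4, -3.2, -1.4]
grip_width: 0.0103
gripper_force: 49.6
```

```bash
python3 - <<'E'
from h import *
go(unjig([.0,.14*np.cos(np.radians(20)),.14*np.sin(np.radians(20))]))
f=grab('wrist','w7.png');hsv=cv2.cvtColor(f['color'],cv2.COLOR_RGB2HSV)
for nm,a,b in(('red',0,8),('blue',105,125)):
    m=cv2.inRange(hsv,(a,130,60),(b,255,255))
    Q=np.array([jig(dep(f,x,y)) for y,x in zip(*np.where(m)) if f['depth'][y,x]>0])*1000
    s=(abs(Q[:,0])<45)&(Q[:,1]>110)&(Q[:,1]<150)&(Q[:,2]>10);print(nm,s.sum(),np.median(Q[s],0))
E
```

```text
t 17.62 tcp [0.6084 0.1159 0.0956] tilt [ 0.001 -0.    -1.   ] w 0.0103 F [ 1.4 -3.2 -1.4] g 49.6
shift cm [0.28 0.05 0.18] grasp in jig mm [  2.8 131.   49.6]
yaw -0.46 q [-0.35  0.57  0.08  1.82 -0.06  0.75  1.1 ]
red 2007 [-21.50450502 130.90625674  52.59566314]
blue 1487 [ 16.41974494 131.54951456  52.06342929]
```

View pics/w7.png

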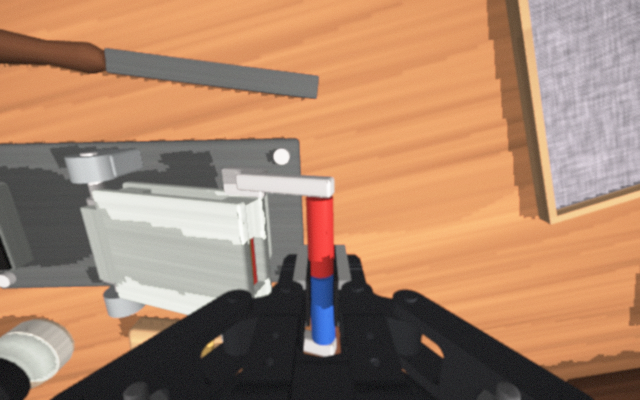

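Both handle halves (red at (320,235), blue at (322,310)) rise together between the pads. Continue the half turn.

Request:
send_rows --steps '[{"dx":0,"dy":-1,"dz":-2.2,"yaw":0,"gripper":0},{"dx":0,"dy":-2.4,"dz":-4.2,"yaw":0,"gripper":0},{"dx":0,"dy":-4.2,"dz":-5.9,"yaw":0,"gripper":0},{"dx":0,"dy":-6.2,"dz":-7.3,"yaw":0,"gripper":0},{"dx":-0.05,"dy":-8.4,"dz":-8.4,"yaw":0,"gripper":0}]'

```text
clock: 18.3
tcp_pos: [0.5915, 0.0403, 0.1809]
orientation: [0.366, 3.114, 0.012]
contact_force: [5.3, 8.3, 0.5]
grip_width: 0.01
gripper_force: 48.6
```

Request:
send_rows --steps '[{"dx":0,"dy":-2.4,"dz":-0.6,"yaw":0,"gripper":0},{"dx":0,"dy":-4.8,"dz":-0.8,"yaw":0,"gripper":0},{"dx":-0.05,"dy":-7.2,"dz":-0.6,"yaw":0,"gripper":0},{"dx":-0.05,"dy":-9.6,"dz":0,"yaw":0,"gripper":0},{"dx":-0.1,"dy":-11.8,"dz":1,"yaw":0,"gripper":0}]'

```text
clock: 18.92
tcp_pos: [0.5653, -0.0786, 0.1712]
orientation: [0.37, 3.112, 0.005]
contact_force: [7.5, 4.6, 2.5]
grip_width: 0.0097
gripper_force: 53.2
```

Request:
send_rows --steps '[{"dx":0,"dy":-2,"dz":1.4,"yaw":0,"gripper":0},{"dx":0,"dy":-3.7,"dz":3.1,"yaw":0,"gripper":0},{"dx":0,"dy":-5.1,"dz":5.1,"yaw":0,"gripper":0},{"dx":-0.05,"dy":-6.2,"dz":7.3,"yaw":0,"gripper":0},{"dx":-0.05,"dy":-6.8,"dz":9.7,"yaw":0,"gripper":0}]'

```text
clock: 19.55
tcp_pos: [0.5501, -0.1466, 0.0729]
orientation: [0.372, 3.112, 0.001]
contact_force: [6.3, 0.6, 4.9]
grip_width: 0.0099
gripper_force: 57.7
```

```bash
python3 -c "
from h import *
go(unjig([0,-.14,.0]))"
```

```text
t 19.55 tcp [ 0.5501 -0.1466  0.0729] tilt [ 0.008 -0.    -1.   ] w 0.0099 F [6.3 0.6 4.9] g 57.7
shift cm [ 0.62 -0.22  2.69] grasp in jig mm [   6.1 -137.9   26.9]
yaw -0.45 q [ 0.06  0.54  0.12  1.96 -0.1   0.64  1.57]
```

Request:
send_rows --steps '[{"dx":0,"dy":-0.2,"dz":1.3,"yaw":0,"gripper":0},{"dx":0,"dy":-0.2,"dz":2.5,"yaw":0,"gripper":0},{"dx":0,"dy":-0.2,"dz":2.9,"yaw":0,"gripper":0},{"dx":0,"dy":-0.2,"dz":2.9,"yaw":0,"gripper":0},{"dx":0,"dy":-0.2,"dz":2.9,"yaw":0,"gripper":0}]'

```text
clock: 20.18
tcp_pos: [0.5494, -0.1493, 0.0439]
orientation: [0.373, 3.112, -0.002]
contact_force: [6.3, -4.9, 0.4]
grip_width: 0.0098
gripper_force: 59.3
```

```bash
cat > s.py <<'E'
from h import *
go(unjig([0,-.14,.0]))
f=grab('wrist','w8.png');hsv=cv2.cvtColor(f['color'],cv2.COLOR_RGB2HSV)
v,u=np.where(f['depth']>0);Q=np.array([jig(dep(f,x,y)) for y,x in zip(v,u)])*1000;C=hsv[v,u]
near=(abs(Q[:,0])<45)&(abs(Q[:,1])<160)&(Q[:,2]>-20)&(Q[:,2]<150)
for nm,a,b in(('red',0,8),('blue',105,125)):
    s=near&(C[:,0]>=a)&(C[:,0]<=b)&(C[:,1]>130)&(abs(Q[:,1])>115)
    if s.sum()>20:print(nm,'bar',s.sum(),np.median(Q[s],0).round(1),np.percentile(Q[s],2,0).round(1),np.percentile(Q[s],98,0).round(1))
for sg in(-1,1):
    s=near&(abs(Q[:,0])<28)
    print('leaf side',sg,[(lo,np.median(Q[s&(sg*Q[:,1]>lo)&(sg*Q[:,1]<lo+12),2]).round(1),(s&(sg*Q[:,1]>lo)&(sg*Q[:,1]<lo+12)).sum()) for lo in(28,45,62,80) if (s&(sg*Q[:,1]>lo)&(sg*Q[:,1]<lo+12)).sum()>20])
E
python3 s.py
```

```text
t 20.18 tcp [ 0.5494 -0.1493  0.0439] tilt [ 0.007 -0.002 -1.   ] w 0.0098 F [ 6.3 -4.9  0.4] g 59.3
shift cm [ 0.6   0.06 -0.21] grasp in jig mm [   6.1 -140.7   -2.1]
yaw -0.45 q [ 0.07  0.59  0.11  1.97 -0.11  0.58  1.58]
red bar 2087 [ -18.1 -140.5    5.2] [ -33.8 -146.3    1.6] [   0.5 -135.2    7. ]
blue bar 1539 [  19.9 -140.1    4.7] [   1.  -145.4    2. ] [  38.6 -135.    18.8]
leaf side -1 [(28, np.float64(11.3), np.int64(3489)), (45, np.float64(11.4), np.int64(3493)), (62, np.float64(11.5), np.int64(3285)), (80, np.float64(12.4), np.int64(4814))]
leaf side 1 []
```

Request:
send_rows --steps '[{"dx":0,"dy":0,"dz":0,"yaw":0,"gripper":0.3},{"dx":0,"dy":0,"dz":-0.2,"yaw":0,"gripper":0.33},{"dx":1.2,"dy":0,"dz":-0.2,"yaw":0,"gripper":0.33},{"dx":2.4,"dy":0,"dz":-0.2,"yaw":0,"gripper":0.33},{"dx":2.4,"dy":0,"dz":-0.2,"yaw":0,"gripper":0.33}]'

```text
clock: 20.85
tcp_pos: [0.5216, -0.1421, 0.0444]
orientation: [-0.373, -3.119, -0.0]
contact_force: [0.2, -0.7, 0.6]
grip_width: 0.0281
gripper_force: 0.0
```

Request:
send_rows --steps '[{"dx":0,"dy":0,"dz":0,"yaw":0,"gripper":0.1},{"dx":0,"dy":0,"dz":0,"yaw":0,"gripper":0},{"dx":0,"dy":0,"dz":0,"yaw":0,"gripper":0},{"dx":0,"dy":0,"dz":0,"yaw":0,"gripper":0}]' --force 25

```text
clock: 21.35
tcp_pos: [0.5221, -0.1432, 0.0441]
orientation: [-0.374, -3.118, 0.001]
contact_force: [-3.5, -3.5, 2.1]
grip_width: 0.0111
gripper_force: 24.5
```

Request:
send_rows --steps '[{"dx":0,"dy":0.05,"dz":-1.2,"yaw":0,"gripper":0},{"dx":0,"dy":0.2,"dz":-2.4,"yaw":0,"gripper":0},{"dx":0,"dy":0.5,"dz":-3.6,"yaw":0,"gripper":0},{"dx":0,"dy":0.8,"dz":-4.8,"yaw":0,"gripper":0},{"dx":0,"dy":0.8,"dz":-4.8,"yaw":0,"gripper":0}]'

```text
clock: 21.98
tcp_pos: [0.5239, -0.1351, 0.093]
orientation: [-0.373, -3.118, 0.001]
contact_force: [-4.8, -4.9, 3.5]
grip_width: 0.0111
gripper_force: 24.8
```

```bash
python3 s.py
```

```text
t 21.98 tcp [ 0.5239 -0.1351  0.093 ] tilt [-0.001 -0.    -1.   ] w 0.0111 F [-4.8 -4.9  3.5] g 24.8
shift cm [-2.22 -0.71  4.7 ] grasp in jig mm [ -22.1 -132.7   47. ]
yaw -0.43 q [ 0.04  0.48  0.12  2.01 -0.09  0.66  1.55]
red bar 1685 [ -18.5 -132.1   52.1] [ -34.1 -137.8   49. ] [   0.7 -126.8   56.6]
blue bar 53 [ -16.3 -140.4   65.4] [ -42.3 -149.2    3.8] [  39.3 -116.6  121.1]
leaf side -1 [(28, np.float64(23.6), np.int64(1645)), (45, np.float64(29.5), np.int64(1622)), (62, np.float64(36.1), np.int64(1108)), (80, np.float64(84.6), np.int64(1337))]
leaf side 1 [(80, np.float64(-16.6), np.int64(635))]
```

View pics/w8.png

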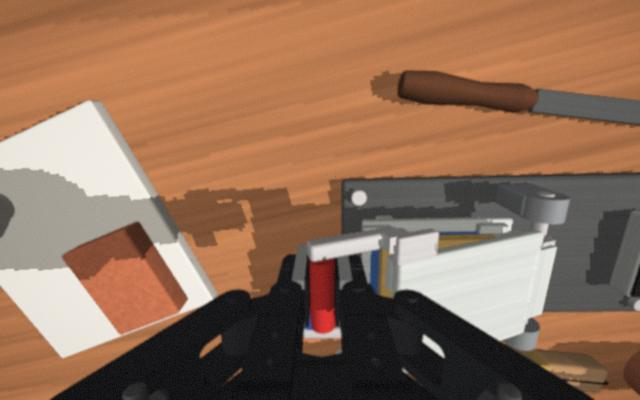

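The red leaf rises alone and the buckle's brass edge stays in the blue leaf at (450,243). Continue the swing back.

Request:
send_rows --steps '[{"dx":0,"dy":1,"dz":-2.2,"yaw":0,"gripper":0},{"dx":0,"dy":2.4,"dz":-4.2,"yaw":0,"gripper":0},{"dx":0,"dy":4.2,"dz":-5.9,"yaw":0,"gripper":0},{"dx":0,"dy":6.2,"dz":-7.3,"yaw":0,"gripper":0},{"dx":0,"dy":8.4,"dz":-8.4,"yaw":0,"gripper":0}]'

```text
clock: 22.65
tcp_pos: [0.5425, -0.0549, 0.1774]
orientation: [-0.376, -3.116, 0.004]
contact_force: [-5.9, -4.9, 5.0]
grip_width: 0.011
gripper_force: 25.5
```

Request:
send_rows --steps '[{"dx":0,"dy":2.4,"dz":-0.6,"yaw":0,"gripper":0},{"dx":0.05,"dy":4.8,"dz":-0.8,"yaw":0,"gripper":0},{"dx":0.05,"dy":7.2,"dz":-0.6,"yaw":0,"gripper":0},{"dx":0.05,"dy":9.6,"dz":0,"yaw":0,"gripper":0},{"dx":0.1,"dy":11.8,"dz":1,"yaw":0,"gripper":0}]'

```text
clock: 23.28
tcp_pos: [0.5695, 0.0633, 0.1659]
orientation: [-0.37, -3.116, 0.001]
contact_force: [-3.1, -4.1, -2.5]
grip_width: 0.0112
gripper_force: 24.9
```

Request:
send_rows --steps '[{"dx":0,"dy":2,"dz":1.4,"yaw":0,"gripper":0},{"dx":0,"dy":3.7,"dz":3.1,"yaw":0,"gripper":0},{"dx":0,"dy":5.1,"dz":5.1,"yaw":0,"gripper":0},{"dx":0.05,"dy":6.2,"dz":7.3,"yaw":0,"gripper":0},{"dx":0.05,"dy":6.8,"dz":9.7,"yaw":0,"gripper":0}]'

```text
clock: 23.9
tcp_pos: [0.5847, 0.1284, 0.0682]
orientation: [-0.37, -3.115, 0.002]
contact_force: [-4.2, -6.4, 1.7]
grip_width: 0.0113
gripper_force: 24.5
```

Request:
send_rows --steps '[{"dx":0,"dy":0.2,"dz":1.2,"yaw":0,"gripper":0},{"dx":0,"dy":0.2,"dz":2.4,"yaw":0,"gripper":0},{"dx":0,"dy":0.2,"dz":2.7,"yaw":0,"gripper":0},{"dx":0,"dy":0.2,"dz":2.7,"yaw":0,"gripper":0}]'

```text
clock: 24.4
tcp_pos: [0.5865, 0.1294, 0.0448]
orientation: [-0.374, -3.118, 0.001]
contact_force: [-10.5, -5.8, 24.3]
grip_width: 0.011
gripper_force: 28.2
```

```bash
python3 s.py
```

```text
t 24.4 tcp [0.5865 0.1294 0.0448] tilt [-0.002 -0.    -1.   ] w 0.011 F [-10.5  -5.8  24.3] g 28.2
shift cm [ -2.38 -27.9   -0.1 ] grasp in jig mm [-21.5 139.1  -1.2]
yaw -0.47 q [-0.37  0.63  0.06  1.88 -0.06  0.64  1.07]
red bar 1835 [-21.5 139.6   4.1] [-37.7 134.    0.7] [ -2.6 145.    8. ]
leaf side -1 []
leaf side 1 [(28, np.float64(-6.0), np.int64(2173)), (45, np.float64(-6.1), np.int64(1751)), (62, np.float64(-6.1), np.int64(1324)), (80, np.float64(-6.2), np.int64(859))]
```

Red is flat (pocket floor at -6 mm along its length). Release, retreat and check.

Request:
send_rows --steps '[{"dx":0,"dy":0,"dz":-0.1,"yaw":0,"gripper":0.3},{"dx":0,"dy":0,"dz":-0.2,"yaw":0,"gripper":0.33},{"dx":0,"dy":0,"dz":-4,"yaw":0,"gripper":0.33},{"dx":0,"dy":0,"dz":-9,"yaw":0,"gripper":0.33},{"dx":0,"dy":0,"dz":-14,"yaw":0,"gripper":0.33}]'

```text
clock: 25.08
tcp_pos: [0.5871, 0.1309, 0.1836]
orientation: [-0.372, -3.119, -0.001]
contact_force: [-0.2, 1.0, -0.2]
grip_width: 0.0281
gripper_force: 0.0
```

Request:
send_rows --steps '[{"dx":0,"dy":-4,"dz":-2,"yaw":0,"gripper":0.33},{"dx":3,"dy":-8,"dz":-4,"yaw":0,"gripper":0.33},{"dx":5,"dy":-10,"dz":-5,"yaw":0,"gripper":0.33},{"dx":5,"dy":-10,"dz":-5,"yaw":0,"gripper":0.33},{"dx":5,"dy":-10,"dz":-5,"yaw":0,"gripper":0.33}]'

```text
clock: 25.7
tcp_pos: [0.5157, 0.0456, 0.2324]
orientation: [0.371, 3.119, 0.001]
contact_force: [-0.5, 0.7, -0.1]
grip_width: 0.0281
gripper_force: 0.0
```

```bash
python3 s.py; python3 p.py | grep -A1 -E 'brass|blue'; python3 -c "
from h import *
c=load('wrist')['color'];cv2.imwrite('pics/fin.png',c[:,:,::-1])"
```

```text
t 25.7 tcp [0.5157 0.0456 0.2324] tilt [ 0.001  0.001 -1.   ] w 0.0281 F [-0.5  0.7 -0.1] g 0.0
shift cm [ -7.24 -18.11  18.63] grasp in jig mm [-71.4  41.4 186.4]
yaw -0.37 q [-0.3   0.24  0.11  1.96 -0.03  0.94  1.16]
red bar 325 [-20.6 137.8   4.2] [-37.4 133.2   0.8] [ -3.2 144.1   5.8]
blue bar 282 [  19.9 -137.1    4.4] [   3.6 -142.3    0.4] [  37.7 -133.6    6.1]
leaf side -1 [(28, np.float64(3.5), np.int64(474)), (45, np.float64(3.6), np.int64(493)), (62, np.float64(3.4), np.int64(495)), (80, np.float64(3.4), np.int64(499))]
leaf side 1 [(28, np.float64(-6.1), np.int64(476)), (45, np.float64(-6.1), np.int64(488)), (62, np.float64(-6.1), np.int64(447)), (80, np.float64(-6.2), np.int64(260))]
blue [157 250  14  31 295] med [  20.1 -137.4    4.2] 2% [   3.7 -142.6    0.2] 98% [  38.1 -133.7    6.2]
  rect ((0.564292848110199, -0.14965319633483887), (0.011813354678452015, 0.037891536951065063), 79.72087097167969) jig [  20.5558156  -137.59465983]
brass [ 198  228   68   41 1034] med [ -6.2 -56.8   3.5] 2% [-22.7 -93.5   1.6] 98% [ 23.5 -23.8   5. ]
t 25.8 tcp [0.5157 0.0457 0.2319] tilt [-0.  0. -1.] w 0.028 F [0.8 0.5 0.7] g 0.0
```

View pics/fin.png

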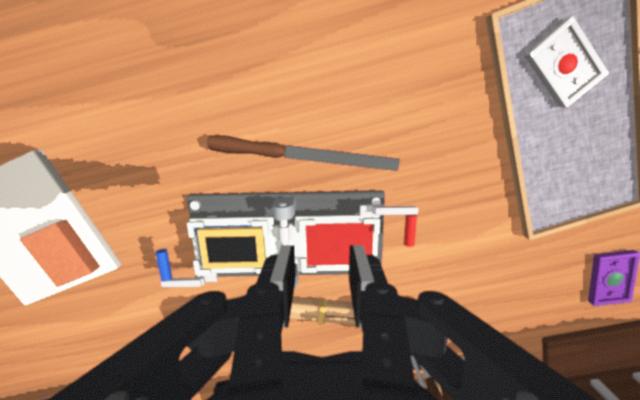

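The buckle at (231,249) lies dark back up in the blue leaf, level, centred at about -59 mm. Both leaves are flat and the arm is clear.

```bash
python3 -c "
from bench import workorder
print(workorder.hand_in())"
```

```text
the job is handed in; nothing more can be done
None
```

The job is handed in: the brass buckle lies face down and level in the blue leaf, both leaves are flat, and the arm is clear, at about 26 s of the 72 s; the hand-in returned no verdict.

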